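# Check the folding lid stay of a blood-sample case

### The job

Check the lid stay of the blue-lidded sample case before the round: raise the lid until the folding stay at its side snaps locked, and let go so that the lid stands open by itself. Then push the stay's red knob down to break the stay joint and let the lid come down until it is fully shut, without slamming it. Leave the green-lidded case shut, and do not shift the tube rack or the kidney dish.

Things in the scene. Friction and masses are not known exactly. Their poses are not given: they have to be found in the camera images.
- case: White sample case with a blue lid, fixed on the table, 180 mm deep (x), 200 mm wide (y), walls 110 mm high, lid 12 mm thick on top. Origin under its centre; front faces -x, z up. The lid's hinge line runs along y at the top of the far wall (x = +90, z = 110 mm). On its right side (-y) is a folding steel stay with a red knob.
- lid_handle (a point): Centre of the steel bar handle of the blue lid: round bar 12 mm thick, 100 mm long, held 45 mm clear of the lid's front edge by arms at its ends. Axes turn with the lid: x from the bar towards the hinge, y along the bar, z out of the lid's top. The hinge line lies 225 mm along x and 6 mm below (z).
- lid (a joint): Opening angle of the blue lid, rad: 0 shut, growing as the front edge rises. The straightened stay stops it at about 1.29; locked, it rests at about 1.27. The lid weighs about 0.8 kg and is damped: unlocked and let go, it sinks gently shut in about 4 s.
- stay_knob (a point): Centre of the red knob at the stay's knee: a cylinder 20 mm thick, 64 mm long, lying along the case's y, from 11 to 75 mm out from the case's side. It swings on an arc of 85 mm radius about a pivot at x = -60, z = 90 mm on the case: lid shut, it hangs below, 29 mm over the table; lid locked open, it stands 54 mm behind (+x) and 66 mm above the pivot.
- stay_joint (a joint): Knee angle of the stay, rad: 0 folded (lid shut), 2.42 both arms in line, 2.72 locked on its stop past the line. A weak spring snaps it over to locked once the lid is raised all the way. To break it, push the knob down some 45 mm along its arc (1 to 3 N), to below 1.7; from there the lid sinks by itself and the knob runs on down.
- other_lid (a joint): Opening angle of the green lid of the other white case, of the same size and with the same handle but without a stay, rad: 0 shut. To be left shut.
- tube_rack: Black rack 100 x 130 x 30 mm with red-capped sample tubes, 110 mm high in all, loose; origin at the centre of its underside. To be left where it is.
- kidney_dish: Empty stainless kidney dish about 220 (y) x 100 x 37 mm, loose; origin on its underside near the middle. To be left where it is.

How it is judged:
By the outcome, as a careful person would: the job done as asked, in the order asked, and still so for the second after the job is handed in, with the robot touching nothing.
It also fails if it takes over 54 s, if anything falls off the work surface, if the arm or the gripper's body presses on something with over 40 N, if the wrist force passes 120 N, or if a joint passes its speed limit or range.

### The arm

A 6-joint arm with a two-finger parallel gripper is mounted at the origin on the work surface. World frame = base frame: x ahead of the robot, y to its left, z up, the work surface at z = 0. Lengths are in m, angles in rad, forces in N, time in s.
With the tool pointing down it reaches from about 0.3 to 0.875 m from the base axis. Payload 6.4 kg.
Tool frame: the origin (TCP) lies on the centre line of the jaws, within the pads' length; the fingertips stand 25 mm ahead of it and the grasp point (between the pads) lies 6 mm ahead of it; z points along the fingers, y is the line along which they close (so a half turn about z gives the same grasp; the last joint's range is limited). The gripper opens to 85 mm and grips with 20 to 120 N. Pads are 22 mm wide; open, the fingers measure 114 mm over their backs; the gripper's body (76 mm by 85 mm) begins 54 mm behind the grasp point. The pads swing forward as they close: fully open they stand 13 mm farther back than shut.
Start: joints at [1.124, 0.181, 1.607, -0, 1.354, -0.206], TCP at [0.137, 0.558, 0.256] pointing down, gripper open.
Joint ranges: [-2.99, 2.99], [-0.89, 2.07], [0.3, 2.58], [-1.14, 4.28], [0, 2.63], [-3.12, 3.12]. Speed limits (rad/s): [2.57, 2.57, 3.01, 3.14, 3.14, 3.14].

### API

Orientations are given as a unit quaternion [w, x, y, z].
In Python, from bench import get_obs, camera, hand_in, spot_in gives the robot as it stands.
- The arm moves only by the shell command python3 -m jog 'ROWS'. ROWS is JSON, one flat list of numbers, 7 for each row, row after row: the shift along the tool's x, y, z in m, then the turn, a rotation vector about the tool's x, y, z in rad, then the closure, from 0 (fully open) to 1 (shut). A call has 1 to 20 rows; each row is the pose to reach, as a shift and turn from the pose commanded when the call began, along the tool's axes at that moment; what a row does not reach only later rows make up. A row lasts 1/8 s, in which the tool goes at most 62.5 mm and 10.7 degrees, less where a joint would pass 70% of its speed; a pose out of reach is approached as far as the arm can. A call with a gripper value outside its range is refused whole. The fingers move at their own pace and stop on an object; the grip force is fixed at half the most. Time passes only in rows, so rows that repeat a pose let the fingers close. It gives the time, the measured TCP pose, the force, the opening and the grip force at its end, in the units of the state.
- get_obs(): the state, without advancing time (a new reading comes with each control period).
- camera(name): name is "side" or "top" or "wrist"; returns a dict with "frame" (480x640x3 uint8, red, green, blue), "mtx" (3x3 intrinsics, pixels), "extrinsics" (4x4, takes a point from camera to world coordinates). Camera axes: x right, y up, looking along -z (the intrinsics and any distortion apply to the point x, -y, -z); pixel columns grow to the right and rows downward; lengths in m; the calibration is good to about 2 mm. A picture is of the moment at which its call begins. There is no depth.
- hand_in(): hands the job in; it is judged then, once.
Trained networks look in a picture, given as the dict that the camera call returned (one of the last four; its "shot" number tells which), for a name from the list of things; names that differ only in an ending like _2 or _b are one class to them, and where a whole thing is asked for, a point or a joint stands for the part that bears it (a point fixed in the world has none). Each returns a list of dicts, best first, with "confidence" (0 to 1); they miss things now and then, are a little off and sometimes report something else, mostly with a low value. They report only what shows in the picture. A call takes as long as a camera call.
- spot_in(picture, name): "xyz" ([x, y, z] in m, in world coordinates, good to about 4 mm: the middle of the surface that is visible of it).
The state is a dict: "time_s": time; "q": joint angles; "dq": joint speeds; "joint_efforts": joint torques, N m; "eef_pos": TCP position; "eef_rot": TCP orientation; "wrist_force": force on the tool from outside, world axes, zero at the start; "torque": the same for the moment, N m; "opening": opening from 0.0 (shut) to 1.0 (fully open); "grasp_force": force on a finger pad.
Only numpy, scipy, OpenCV 4.12 (cv2) and the standard library are available. Lean on these libraries where they do the work, as an engineer would, in place of code of your own. Each camera call takes 0.05 s, during which the arm holds its last target. There are 200 camera calls.

## Working session

There is one attempt and no reset: what is moved stays moved. The work goes in short steps, Python scripts to look and compute and a shell command to move; the robot and the scene stay as the last step left them, time stands still between calls to the robot, and variables do not carry over. Pictures are saved under pics/ and viewed, at most 10 in all, crops included, and the job is handed in when it is done.

```bash
mkdir -p pics
cat > h.py <<'E'
import numpy as np, cv2
from bench import get_obs, camera, hand_in, spot_in
E
python3 - <<'E'
from h import *
ps={}
for n in ("top","side"):
    p=camera(n); cv2.imwrite(f"pics/{n}0.png",p["frame"][:,:,::-1])
    print(n,p["extrinsics"].round(3).tolist(),p["mtx"].round(0).tolist())
    for k in ("case","lid_handle","stay_knob","lid","other_lid","tube_rack","kidney_dish"):
        print(n,k,[(np.round(d["xyz"],3).tolist(),round(d["confidence"],2)) for d in spot_in(p,k)][:3])
o=get_obs();print(o["time_s"],o["eef_pos"],o["eef_rot"])
E
```

```text
top [[0.007, 0.995, -0.101, 0.471], [-1.0, 0.008, 0.006, 0.083], [0.007, 0.101, 0.995, 1.286], [0.0, 0.0, 0.0, 1.0]] [[503.0, 0.0, 313.0], [0.0, 503.0, 237.0], [0.0, 0.0, 1.0]]
top case [([0.562, 0.194, 0.122], 0.6), ([0.568, 0.198, 0.123], 0.3)]
top lid_handle [([0.567, 0.198, 0.123], 0.78)]
top stay_knob [([0.577, 0.065, 0.033], 0.65)]
top lid [([0.57, 0.198, 0.123], 0.85)]
top other_lid [([0.58, -0.216, 0.126], 0.91)]
top tube_rack [([0.619, 0.485, 0.023], 0.85), ([0.565, 0.195, 0.123], 0.41)]
top kidney_dish [([0.795, 0.017, 0.004], 0.83)]
side [[0.994, 0.083, -0.077, 0.513], [-0.112, 0.599, -0.793, -0.807], [-0.019, 0.797, 0.604, 0.78], [0.0, 0.0, 0.0, 1.0]] [[514.0, 0.0, 322.0], [0.0, 514.0, 237.0], [0.0, 0.0, 1.0]]
side case [([0.57, 0.113, 0.122], 0.97)]
side lid_handle [([0.564, 0.179, 0.122], 0.94)]
side stay_knob [([0.574, 0.087, 0.055], 0.66)]
side lid [([0.568, 0.184, 0.122], 0.84), ([0.62, 0.481, 0.068], 0.67)]
side other_lid [([0.58, -0.23, 0.122], 0.56)]
side tube_rack [([0.617, 0.482, 0.069], 0.76), ([0.565, 0.183, 0.125], 0.35)]
side kidney_dish [([0.796, 0.011, 0.005], 0.98)]
0.8 [0.13712883 0.55845191 0.25633913] [3.47398233e-06 1.20126612e-01 9.92758579e-01 3.90023612e-05]
```

View pics/top0.png

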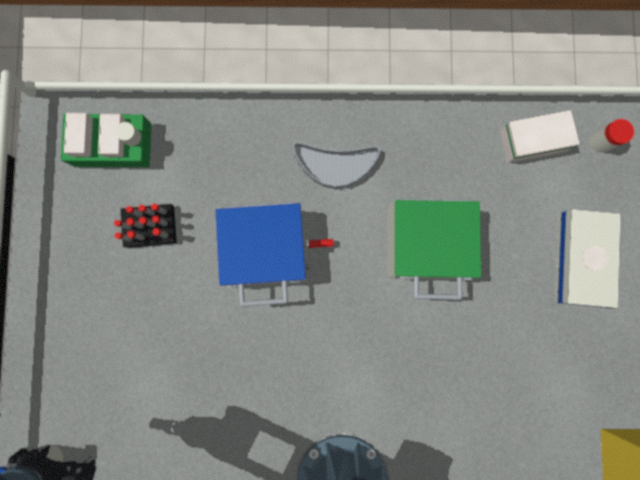

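View pics/side0.png

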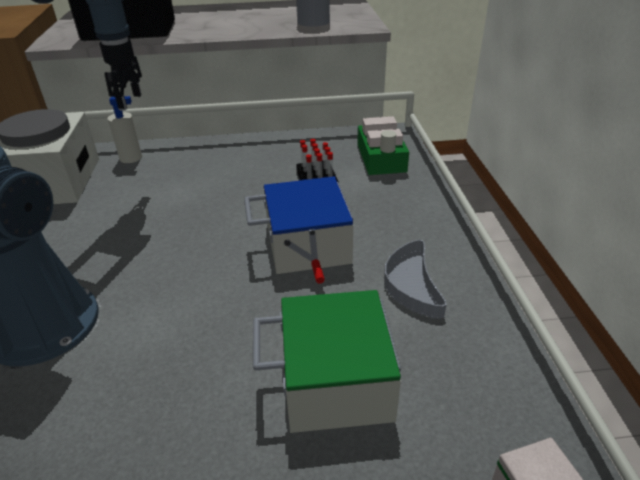

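The top view shows the blue lid with corners near (217,209), (301,204), (306,278) and (220,285). Its bar runs (243,304)–(288,302) and the knob (308–333,243). The side view shows the bar from (249,198) to (250,221). Rack, dish and green case are clear of it.

```bash
cat >> h.py <<'E'
def ray(p,u,v):
    K=p["mtx"];E=p["extrinsics"]
    d=np.array([(u-K[0,2])/K[0,0],-(v-K[1,2])/K[1,1],-1.]);d=E[:3,:3]@d
    return E[:3,3],d/np.linalg.norm(d)
def atz(p,u,v,z):
    o,d=ray(p,u,v);return o+d*(z-o[2])/d[2]
def tri(*rs):
    A=sum(np.eye(3)-np.outer(d,d) for o,d in rs);b=sum((np.eye(3)-np.outer(d,d))@o for o,d in rs)
    return np.linalg.solve(A,b)
E
python3 - <<'E'
from h import *
from scipy.spatial.transform import Rotation as R
t=camera("top");s=camera("side")
c={}
for n,p in(("t",t),("s",s)):
    f=p["frame"].astype(int);m=((f[...,2]>110)&(f[...,0]<70)&(f[...,2]>f[...,1]+60)).astype(np.uint8)
    k,l,st,ce=cv2.connectedComponentsWithStats(m);i=1+st[1:,4].argmax();print(n,st[i],ce[i]);
    if n=="t":
        r=cv2.minAreaRect(np.argwhere(l==i)[:,::-1].astype(np.float32));print(r);b=cv2.boxPoints(r)
        print(np.array([atz(t,*q,.122) for q in b]).round(4)); print("centre",atz(t,*r[0],.122))
    c[n]=ce[i]
print("lid c tri",tri(ray(t,*c["t"]),ray(s,*c["s"])))
print("bar ends",tri(ray(t,243,304),ray(s,249,198)),tri(ray(t,288,302),ray(s,250,221)))
print("knob far end", [atz(t,u,243,.035).round(3) for u in(308,320,333)])
M=R.from_quat(np.roll(get_obs()["eef_rot"],-1)).as_matrix();print(M.round(3))
E
```

```text
t [ 216  204   89   81 6334] [259.82664983 243.97916009]
((259.6546630859375, 243.92678833007812), (75.1800537109375, 85.14216613769531), 86.02750396728516)
[[0.6522 0.3047 0.122 ]
 [0.6678 0.1064 0.122 ]
 [0.4928 0.0927 0.122 ]
 [0.4778 0.288  0.122 ]]
centre [0.57200042 0.19799954 0.122     ]
s [ 265  177   87   54 3418] [305.58572264 203.44353423]
lid c tri [0.57361931 0.19808561 0.11712223]
bar ends [0.43849316 0.23402986 0.12134796] [0.44262337 0.13057965 0.12701083]
knob far end [array([0.583, 0.086, 0.035]), array([0.583, 0.056, 0.035]), array([0.583, 0.024, 0.035])]
[[-0.971  0.238  0.   ]
 [ 0.238  0.971  0.   ]
 [-0.     0.    -1.   ]]
```

```bash
cat >> h.py <<'E'
from scipy.spatial.transform import Rotation as R
ex=np.array([.9973,.0732,0]);ey=np.array([-.0732,.9973,0]);ez=np.array([0,0,1.])
C=np.array([.5725,.198,0]); G=.006
def tool(a):
    a=np.radians(a);z=np.cos(a)*ex-np.sin(a)*ez;return np.c_[ey,np.cross(z,ey),z]
def rel(P,a,g=G,cmd=None):
    "shift+turn, tool axes, to bring the point g ahead of the TCP to world P at tool pitch a"
    o=get_obs();M=R.from_quat(np.roll(o["eef_rot"],-1)).as_matrix();T=tool(a)
    s=M.T@(P-g*T[:,2]-o["eef_pos"]);r=R.from_matrix(M.T@T).as_rotvec();return np.r_[s,r].round(3).tolist()
def case(x,y,z): return C+x*ex+y*ey+z*ez
E
python3 - <<'E'
from h import *
B=np.array([.439,.186,.118]);z=tool(45)[:,2]
print(rel(B-.11*z,45)); print(rel(B-.11*z+[0,0,.08],70));print(rel(B,45))
E
```

```text
[-0.304, -0.315, 0.056, -0.677, -0.492, 1.188]
[-0.306, -0.314, -0.025, -0.302, -0.219, 1.243]
[-0.378, -0.291, 0.134, -0.677, -0.492, 1.188]
```

```bash
python3 -m jog '[-0.15,-0.16,-0.01,-0.15,-0.11,0.6,0.3, -0.15,-0.16,-0.01,-0.15,-0.11,0.6,0.3, -0.15,-0.16,-0.01,-0.15,-0.11,0.6,0.3, -0.3,-0.31,0.05,-0.677,-0.492,1.188,0.3, -0.3,-0.31,0.05,-0.677,-0.492,1.188,0.3, -0.3,-0.31,0.05,-0.677,-0.492,1.188,0.3, -0.3,-0.31,0.05,-0.677,-0.492,1.188,0.3, -0.3,-0.31,0.05,-0.677,-0.492,1.188,0.3, -0.3,-0.31,0.05,-0.677,-0.492,1.188,0.3, -0.3,-0.31,0.05,-0.677,-0.492,1.188,0.3]'
python3 - <<'E'
from h import *
o=get_obs();print(o["q"],o["opening"],o["time_s"])
M=R.from_quat(np.roll(o["eef_rot"],-1)).as_matrix();print(M.round(3))
p=camera("wrist");cv2.imwrite("pics/w1.png",p["frame"][:,:,::-1])
print([(np.round(d["xyz"],3),d["confidence"]) for d in spot_in(p,"lid_handle")])
B=np.array([.439,.186,.118]);print(rel(B,45)); 
for e in (.05,-.05):
    q=p["extrinsics"];c=q[:3,:3].T@(B+e*ey-q[:3,3]);c=p["mtx"]@np.array([c[0],-c[1],-c[2]]);print(c[:2]/c[2])
E
```

```text
time_s: 2.15
eef_pos: [0.3541, 0.1856, 0.2058]
eef_rot: [0.26, 0.629, 0.677, 0.28]
wrist_force: [0.7, 0.4, -0.2]
opening: 0.699
grasp_force: 0.0
[ 0.30842847 -0.65761996  2.55577973 -0.35164069  0.49918293  0.4788109 ] 0.6994182950576918 2.15
[[-0.074  0.706  0.704]
 [ 0.997  0.053  0.051]
 [-0.001  0.706 -0.708]]
[(array([0.521, 0.213, 0.122]), 0.89)]
[-0.006, -0.003, 0.116, -0.001, -0.001, 0.002]
[312.05094287 177.58899043]
[312.44451368 316.94089618]
```

View pics/w1.png

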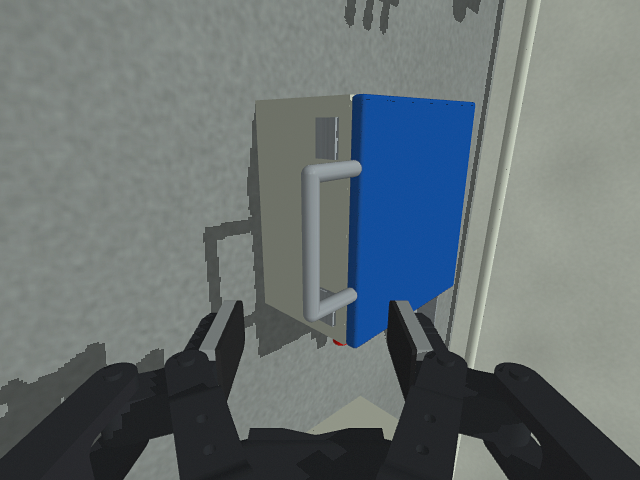

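The wrist view shows the bar from (312,170) to (313,316), within a few pixels of the prediction. Advancing onto it.

```bash
python3 -m jog '[-0.003,-0.003,0.05,0,0,0,0.3, -0.003,-0.003,0.1,0,0,0,0.3, -0.003,-0.003,0.116,0,0,0,0.3, -0.003,-0.003,0.116,0,0,0,1, -0.003,-0.003,0.116,0,0,0,1, -0.003,-0.003,0.116,0,0,0,1, -0.003,-0.003,0.116,0,0,0,1, -0.003,-0.003,0.116,0,0,0,1, -0.003,-0.003,0.116,0,0,0,1]'
python3 - <<'E'
from h import *
o=get_obs();print(o["q"],o["opening"]*85,o["eef_pos"])
g=o["eef_pos"]+G*R.from_quat(np.roll(o["eef_rot"],-1)).as_matrix()[:,2];print("grasp pt",g,"local",(g-C)@ex)
# hinge from text 225 behind, 6 below; arc rows
H=g+.225*ex-.006*ez
for th in [0.1,.2,.3,.4,.5,.6,.7,.8,.9,1.0,1.1,1.2,1.27,1.31]:
    ux=np.cos(th)*ex-np.sin(th)*ez;uz=np.sin(th)*ex+np.cos(th)*ez
    print(th,rel(H-.225*ux+.006*uz,45+.7*np.degrees(th)))
E
```

```text
time_s: 3.38
eef_pos: [0.4321, 0.187, 0.1247]
eef_rot: [0.258, 0.629, 0.679, 0.278]
wrist_force: [-5.4, 0.2, -4.3]
opening: 0.12
grasp_force: 58.4
[ 0.22111356 -0.13586474  2.45726902 -1.13653794  0.11318793  1.23617406] 10.210913761907012 [0.43209633 0.18700471 0.12471108]
grasp pt [0.43629485 0.18731837 0.12043627] local -0.13661929033866335
0.1 [-0.0, 0.017, -0.015, 0.062, -0.001, 0.004]
0.2 [-0.0, 0.036, -0.028, 0.132, -0.001, 0.004]
0.3 [-0.0, 0.056, -0.039, 0.202, -0.001, 0.004]
0.4 [-0.0, 0.077, -0.048, 0.272, -0.0, 0.004]
0.5 [-0.0, 0.099, -0.055, 0.342, -0.0, 0.004]
0.6 [-0.0, 0.121, -0.059, 0.412, -0.0, 0.004]
0.7 [-0.0, 0.144, -0.062, 0.482, -0.0, 0.004]
0.8 [-0.001, 0.167, -0.062, 0.552, 0.0, 0.004]
0.9 [-0.001, 0.19, -0.06, 0.622, 0.0, 0.004]
1.0 [-0.001, 0.212, -0.055, 0.692, 0.0, 0.004]
1.1 [-0.001, 0.234, -0.049, 0.762, 0.001, 0.004]
1.2 [-0.001, 0.255, -0.04, 0.832, 0.001, 0.004]
1.27 [-0.001, 0.269, -0.033, 0.881, 0.001, 0.004]
1.31 [-0.001, 0.277, -0.028, 0.909, 0.001, 0.004]
```

```bash
cat > arc.py <<'E'
from h import *
import sys
H=np.array([.43629,.18732,.12044])+.225*ex-.006*ez
def bar(th): return H-.225*(np.cos(th)*ex-np.sin(th)*ez)+.006*(np.sin(th)*ex+np.cos(th)*ez)
def rows(l):
    for th,a in l: print(th,a,rel(bar(th),a))
E
python3 -c "
from arc import *
rows([(.02,50),(.06,55),(.12,60),(.2,64)])"
```

```text
0.02 50 [-0.0, 0.004, -0.003, 0.08, -0.001, 0.004]
0.06 55 [-0.0, 0.011, -0.009, 0.167, -0.001, 0.004]
0.12 60 [-0.0, 0.022, -0.017, 0.254, -0.0, 0.004]
0.2 64 [-0.0, 0.037, -0.027, 0.324, -0.0, 0.004]
```

```bash
python3 -m jog '[0,0.004,-0.003,0.08,0,0,1, 0,0.011,-0.009,0.167,0,0,1, 0,0.022,-0.017,0.254,0,0,1, 0,0.037,-0.027,0.324,0,0,1, 0,0.037,-0.027,0.324,0,0,1]'
python3 - <<'E'
from arc import *
o=get_obs();print(o["q"].round(3),o["opening"]*85)
rows([(.2,64),(.3,67),(.4,70),(.5,73),(.6,76),(.7,79),(.8,82),(.9,85),(1.,88),(1.1,91),(1.2,93),(1.27,94),(1.31,95),(1.34,95)])
E
```

```text
time_s: 4.0
eef_pos: [0.4405, 0.1895, 0.173]
eef_rot: [0.15, 0.662, 0.715, 0.166]
wrist_force: [-8.0, 12.6, -1.6]
opening: 0.112
grasp_force: 61.6
[ 0.185 -0.188  2.222 -0.069  0.659  0.154] 9.494153752318608
0.2 64 [-0.002, -0.002, 0.002, -0.002, -0.006, 0.001]
0.3 67 [-0.002, 0.013, -0.015, 0.05, -0.006, 0.001]
0.4 70 [-0.002, 0.03, -0.03, 0.103, -0.006, 0.002]
0.5 73 [-0.002, 0.048, -0.044, 0.155, -0.006, 0.002]
0.6 76 [-0.002, 0.068, -0.055, 0.207, -0.006, 0.002]
0.7 79 [-0.002, 0.088, -0.065, 0.26, -0.006, 0.002]
0.8 82 [-0.002, 0.11, -0.072, 0.312, -0.006, 0.002]
0.9 85 [-0.002, 0.132, -0.078, 0.364, -0.006, 0.002]
1.0 88 [-0.002, 0.155, -0.081, 0.417, -0.006, 0.002]
1.1 91 [-0.002, 0.177, -0.081, 0.469, -0.006, 0.003]
1.2 93 [-0.002, 0.2, -0.08, 0.504, -0.006, 0.003]
1.27 94 [-0.002, 0.216, -0.078, 0.522, -0.006, 0.003]
1.31 95 [-0.002, 0.225, -0.076, 0.539, -0.006, 0.003]
1.34 95 [-0.002, 0.231, -0.074, 0.539, -0.006, 0.003]
```

```bash
python3 -m jog '[-0.002,0.013,-0.015,0.05,0,0,1, -0.002,0.03,-0.03,0.103,0,0,1, -0.002,0.048,-0.044,0.155,0,0,1, -0.002,0.068,-0.055,0.207,0,0,1, -0.002,0.088,-0.065,0.26,0,0,1, -0.002,0.11,-0.072,0.312,0,0,1, -0.002,0.132,-0.078,0.364,0,0,1, -0.002,0.155,-0.081,0.417,0,0,1, -0.002,0.177,-0.081,0.469,0,0,1, -0.002,0.2,-0.08,0.504,0,0,1, -0.002,0.2,-0.08,0.504,0,0,1]'
python3 - <<'E'
from arc import *
o=get_obs();print(o["q"].round(3),o["opening"]*85)
rows([(1.2,93),(1.25,94),(1.29,95),(1.32,95),(1.34,95)])
p=camera("side");cv2.imwrite("pics/s2.png",p["frame"][:,:,::-1])
print([(np.round(d["xyz"],3),d["confidence"]) for d in spot_in(p,"stay_knob")])
E
```

```text
time_s: 5.38
eef_pos: [0.5862, 0.1984, 0.3338]
eef_rot: [-0.017, 0.678, 0.735, -0.015]
wrist_force: [-2.5, 5.1, 5.7]
opening: 0.111
grasp_force: 61.9
[0.131 0.255 1.364 0.007 1.568 0.052] 9.411844520611123
1.2 93 [-0.0, -0.001, 0.002, 0.007, -0.004, 0.007]
1.25 94 [-0.0, 0.01, -0.002, 0.024, -0.004, 0.007]
1.29 95 [-0.0, 0.018, -0.005, 0.042, -0.004, 0.007]
1.32 95 [-0.0, 0.025, -0.007, 0.042, -0.004, 0.007]
1.34 95 [-0.0, 0.029, -0.008, 0.042, -0.004, 0.007]
[(array([0.6  , 0.088, 0.133]), 0.68)]
```

View pics/s2.png

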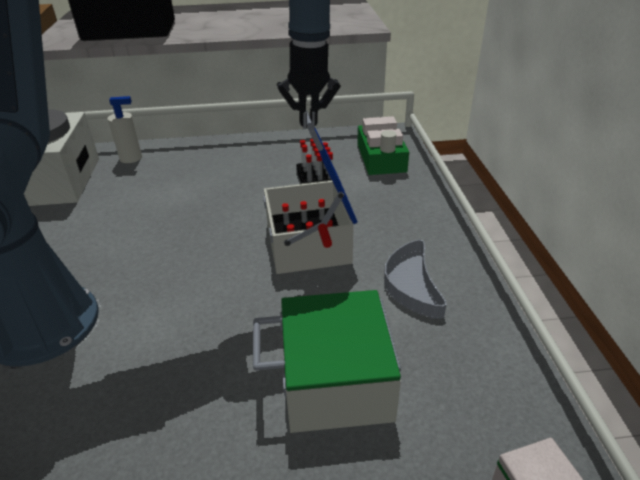

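The lid is held at about 1.2 rad and the knob has risen to (325,235). The stay is nearly straight, so I push on to the stop.

```bash
python3 -m jog '[0,0.01,-0.002,0.02,0,0,1, 0,0.018,-0.005,0.04,0,0,1, 0,0.025,-0.007,0.04,0,0,1, 0,0.029,-0.008,0.04,0,0,1, 0,0.029,-0.008,0.04,0,0,1, 0,0.029,-0.008,0.04,0,0,1]'
python3 - <<'E'
from h import *
p=camera("side");cv2.imwrite("pics/s3.png",p["frame"][120:300,180:420,::-1].repeat(3,0).repeat(3,1))
print([(np.round(d["xyz"],3),d["confidence"]) for d in spot_in(p,"stay_knob")], case(-.006,-.143,.156))
E
```

```text
time_s: 6.22
eef_pos: [0.6094, 0.2002, 0.3406]
eef_rot: [-0.034, 0.677, 0.734, -0.035]
wrist_force: [-23.2, 0.5, 14.6]
opening: 0.114
grasp_force: 62.8
[(array([0.585, 0.088, 0.154]), 0.9)] [0.5769838 0.0549469 0.156    ]
```

View pics/s3.png

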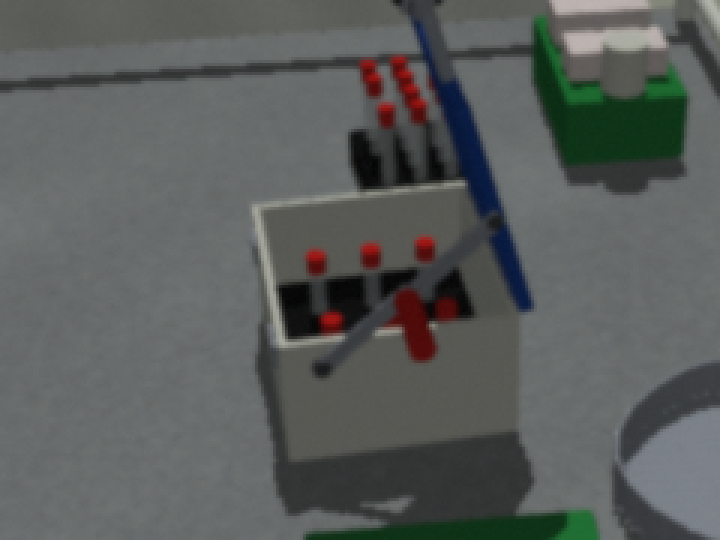

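```bash
cat >> h.py <<'E'
def proj(p,X):
    E=p["extrinsics"];c=E[:3,:3].T@(X-E[:3,3]);c=p["mtx"]@np.array([c[0],-c[1],-c[2]]);return c[:2]/c[2]
E
python3 - <<'E'
from h import *
p=camera("side")
f=p["frame"].astype(int);m=(f[...,0]>100)&(f[...,1]<50)&(f[...,2]<60);m[:, :300]=0;m[:213]=0;m[250:]=0;m[:,330:]=0
ys,xs=np.nonzero(m);print("red",xs.mean(),ys.mean(),xs.min(),xs.max(),ys.min(),ys.max())
for d in (30,38,45,50.7,58):
    a=np.radians(d);k=lambda y:proj(p,case(-.06+.085*np.cos(a),y,.09+.085*np.sin(a))).round(1)
    print(d,k(-.111),k(-.143),k(-.175))
E
```

```text
<stdin>:4: RuntimeWarning: Mean of empty slice.
  ret = ret.dtype.type(ret / rcount)
Traceback (most recent call last):
ValueError: zero-size array to reduction operation minimum which has no identity
```

Run:
```python
from h import *
p=camera("side")
for d in (30,38,45,50.7,58):
    a=np.radians(d);k=lambda y:proj(p,case(-.06+.085*np.cos(a),y,.09+.085*np.sin(a))).round(1)
    print(d,k(-.111),k(-.143),k(-.175))
```

```text
30 [318.7 224.7] [321.4 233.4] [324.2 242.5]
38 [315.5 221.3] [318.2 230. ] [321.  239.1]
45 [312.2 218.8] [314.8 227.4] [317.6 236.5]
50.7 [309.2 216.9] [311.8 225.6] [314.5 234.6]
58 [305. 215.] [307.5 223.6] [310.1 232.7]
```

Compared with the projections, the knob is at about 38° on its arc, where locked is 51°. The stay is just in line but held taut by my 23 N push, so I ease off a few millimetres to let it snap.

```bash
cat >> h.py <<'E'
def knob(n="side"):
    p=camera(n);s=spot_in(p,"stay_knob");hsv=cv2.cvtColor(p["frame"],cv2.COLOR_RGB2HSV)
    print(n,[(np.round(d["xyz"],3).tolist(),round(d["confidence"],2)) for d in s]);return p
E
python3 -m jog '[0,-0.004,0.001,0,0,0,1, 0,-0.007,0.002,0,0,0,1, 0,-0.007,0.002,0,0,0,1]'; python3 -c "
from h import *
knob()"
python3 -m jog '[0,-0.004,0.001,0,0,0,1, 0,-0.004,0.001,0,0,0,1, 0,-0.004,0.001,0,0,0,1]'
python3 - <<'E'
from h import *
p=knob();cv2.imwrite("pics/s4.png",p["frame"][120:300,180:420,::-1].repeat(3,0).repeat(3,1))
E
```

```text
time_s: 6.8
eef_pos: [0.6061, 0.1999, 0.3399]
eef_rot: [-0.031, 0.678, 0.734, -0.03]
wrist_force: [-5.5, 4.3, 10.7]
opening: 0.11
grasp_force: 62.5
side [([0.58, 0.088, 0.159], 0.56)]
time_s: 7.28
eef_pos: [0.6028, 0.1997, 0.339]
eef_rot: [-0.03, 0.678, 0.734, -0.03]
wrist_force: [-3.7, 3.9, 7.8]
opening: 0.118
grasp_force: 62.3
side [([0.576, 0.089, 0.163], 0.72)]
```

View pics/s4.png

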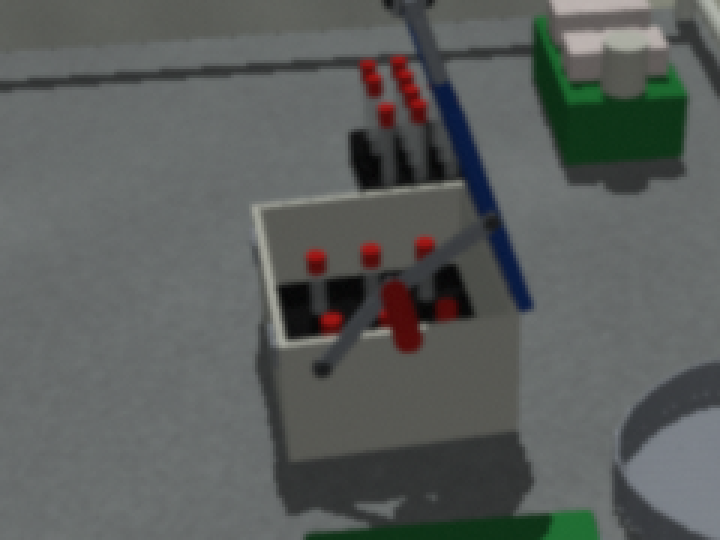

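The knee now stands above the line between its end pivots, with the knob at about 50° on its arc, so the stay is locked. Let go and rise.

```bash
python3 -m jog '[0,0,0,0,0,0,0.5, 0,0,0,0,0,0,0.5, 0,0,0,0,0,0,0.5, 0,0,0,0,0,0,0.5, 0,0,-0.03,0,0,0,0.5, 0,0,-0.06,0,0,0,0.5, 0,0,-0.11,0,0,0,0.5, 0,0,-0.11,0,0,0,0.5]'
python3 - <<'E'
from h import *
p=knob();k=knob("top")
T=case(-.004,-.155,.166+.03)
print(rel(case(-.004,-.155,.40),90,.025),rel(T,90,.025))
E
```

```text
time_s: 8.38
eef_pos: [0.6146, 0.1984, 0.4506]
eef_rot: [-0.027, 0.68, 0.732, -0.028]
wrist_force: [-0.8, 0.4, -0.7]
opening: 0.499
grasp_force: 0.0
side [([0.58, 0.087, 0.159], 0.74)]
top [([0.575, 0.074, 0.162], 0.65)]
[-0.152, -0.043, 0.022, -0.09, -0.001, 0.001] [-0.152, -0.024, 0.225, -0.09, -0.001, 0.001]
```

```bash
python3 -m jog '[-0.05,-0.015,0.0,-0.03,0,0,1, -0.1,-0.03,0.01,-0.06,0,0,1, -0.152,-0.043,0.022,-0.09,0,0,1, -0.152,-0.043,0.022,-0.09,0,0,1, -0.152,-0.038,0.08,-0.09,0,0,1, -0.152,-0.032,0.14,-0.09,0,0,1, -0.152,-0.026,0.2,-0.09,0,0,1, -0.152,-0.024,0.225,-0.09,0,0,1, -0.152,-0.024,0.225,-0.09,0,0,1]'
python3 - <<'E'
from h import *
p=knob();f=p["frame"][100:300,180:420,::-1].repeat(3,0).repeat(3,1);cv2.imwrite("pics/s5.png",f)
def arc(d,e=.01): a=np.radians(d);return case(-.06+.085*np.cos(a),-.155,.09+.085*np.sin(a)+e)
for d in (50,40,30,20,10,5,0): print(d,rel(arc(d),90,.025))
E
```

```text
time_s: 9.7
eef_pos: [0.5791, 0.0449, 0.2196]
eef_rot: [-0.003, 0.68, 0.733, -0.001]
wrist_force: [-0.1, 0.5, 0.3]
opening: -0.001
grasp_force: 0.0
side [([0.576, 0.086, 0.162], 0.57)]
50 [-0.001, -0.003, 0.034, 0.003, -0.001, 0.002]
40 [-0.001, 0.007, 0.044, 0.003, -0.001, 0.002]
30 [-0.001, 0.016, 0.056, 0.003, -0.001, 0.002]
20 [-0.001, 0.022, 0.07, 0.003, -0.001, 0.002]
10 [-0.001, 0.026, 0.084, 0.003, -0.001, 0.002]
5 [-0.001, 0.027, 0.091, 0.003, -0.001, 0.002]
0 [-0.001, 0.027, 0.099, 0.003, -0.001, 0.002]
```

View pics/s5.png

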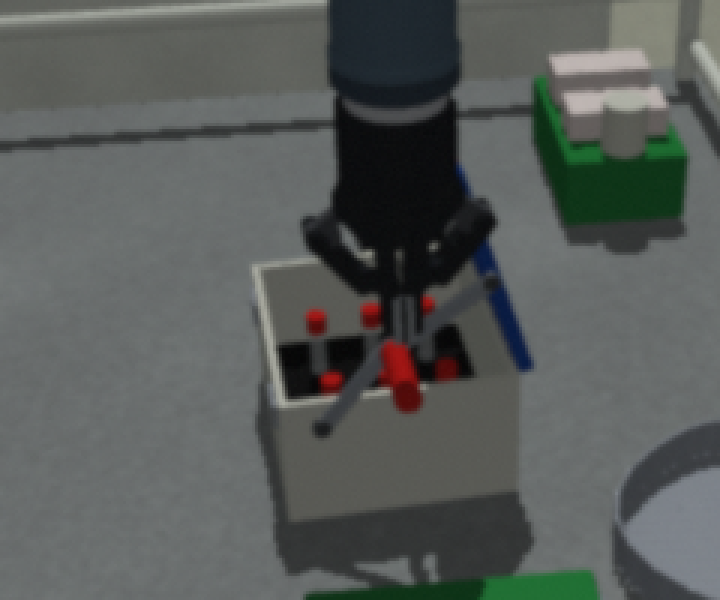

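The closed fingertips stand about 25 mm over the knob, with crop x≈400 in line with it. Now I push down along its arc.

```bash
python3 -m jog '[0,-0.002,0.025,0,0,0,1, 0,0,0.036,0,0,0,1, 0,0.007,0.045,0,0,0,1, 0,0.012,0.05,0,0,0,1, 0,0.016,0.056,0,0,0,1, 0,0.019,0.063,0,0,0,1, 0,0.022,0.07,0,0,0,1, 0,0.024,0.077,0,0,0,1, 0,0.026,0.084,0,0,0,1, 0,0.027,0.091,0,0,0,1]'
python3 - <<'E'
from h import *
p=knob();f=p["frame"][100:300,180:420,::-1].repeat(3,0).repeat(3,1);cv2.imwrite("pics/s6.png",f)
E
```

```text
time_s: 11.05
eef_pos: [0.6101, 0.0458, 0.1331]
eef_rot: [0.002, 0.68, 0.733, 0.003]
wrist_force: [4.5, 0.2, 6.6]
opening: 0.003
grasp_force: 3.1
side [([0.577, 0.088, 0.098], 0.54)]
```

View pics/s6.png

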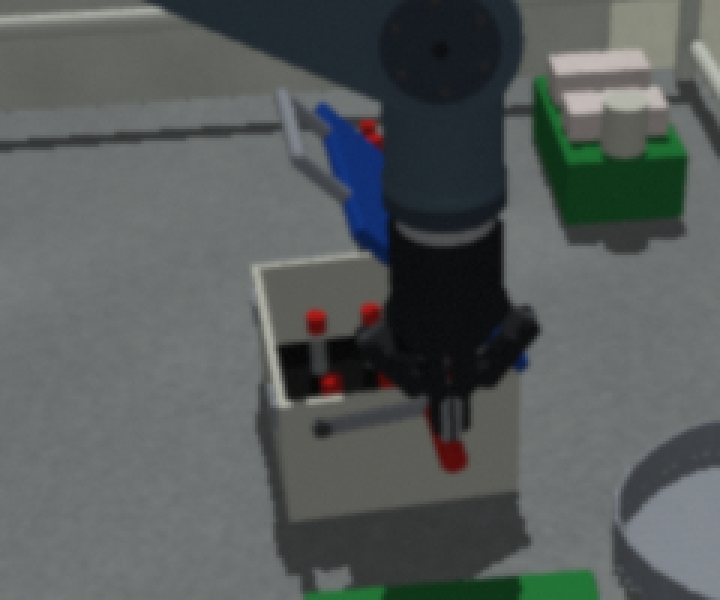

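The stay has broken and the lid is sinking on its own. I withdraw up and away to the right.

```bash
python3 -m jog '[-0.02,0,-0.01,0,0,0,1, -0.04,0,-0.05,0,0,0,1, -0.06,-0.01,-0.11,0,0,0,1, -0.06,-0.03,-0.17,0,0,0,1, -0.06,-0.05,-0.22,0,0,0,1, -0.06,-0.05,-0.22,0,0,0,1, -0.06,-0.05,-0.22,0,0,0,1, -0.06,-0.05,-0.22,0,0,0,1, -0.06,-0.05,-0.22,0,0,0,1, -0.06,-0.05,-0.22,0,0,0,1, -0.06,-0.05,-0.22,0,0,0,1, -0.06,-0.05,-0.22,0,0,0,1, -0.06,-0.05,-0.22,0,0,0,1, -0.06,-0.05,-0.22,0,0,0,1, -0.06,-0.05,-0.22,0,0,0,1, -0.06,-0.05,-0.22,0,0,0,1, -0.06,-0.05,-0.22,0,0,0,1, -0.06,-0.05,-0.22,0,0,0,1, -0.06,-0.05,-0.22,0,0,0,1, -0.06,-0.05,-0.22,0,0,0,1]'
python3 -m jog '[0,0,0,0,0,0,1, 0,0,0,0,0,0,1, 0,0,0,0,0,0,1, 0,0,0,0,0,0,1, 0,0,0,0,0,0,1, 0,0,0,0,0,0,1, 0,0,0,0,0,0,1, 0,0,0,0,0,0,1, 0,0,0,0,0,0,1, 0,0,0,0,0,0,1, 0,0,0,0,0,0,1, 0,0,0,0,0,0,1, 0,0,0,0,0,0,1, 0,0,0,0,0,0,1, 0,0,0,0,0,0,1, 0,0,0,0,0,0,1, 0,0,0,0,0,0,1, 0,0,0,0,0,0,1, 0,0,0,0,0,0,1, 0,0,0,0,0,0,1]'
python3 - <<'E'
from h import *
p=knob();cv2.imwrite("pics/s7.png",p["frame"][:,:,::-1])
E
```

```text
time_s: 13.65
eef_pos: [0.5623, -0.0179, 0.3518]
eef_rot: [0.0, 0.68, 0.733, 0.001]
wrist_force: [0.1, -0.4, -0.2]
opening: -0.0
grasp_force: 0.0
time_s: 16.15
eef_pos: [0.5623, -0.0179, 0.3518]
eef_rot: [0.0, 0.68, 0.733, 0.001]
wrist_force: [-0.6, -0.5, 0.6]
opening: 0.001
grasp_force: 0.0
side [([0.576, 0.09, 0.054], 0.69)]
```

View pics/s7.png

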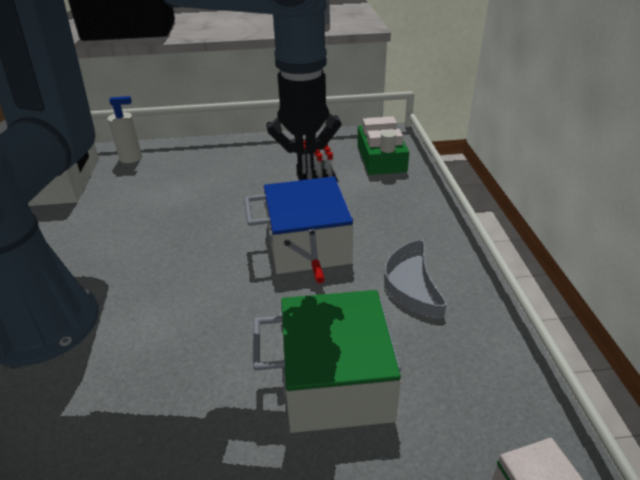

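The blue lid looks just as it did at the start: bar at (249,198–221), knob at (318,270). The green case and the dish have not moved. I wait one more second to be sure it is settled, then hand in.

```bash
python3 -m jog '[0,0,0,0,0,0,1, 0,0,0,0,0,0,1, 0,0,0,0,0,0,1, 0,0,0,0,0,0,1, 0,0,0,0,0,0,1, 0,0,0,0,0,0,1, 0,0,0,0,0,0,1, 0,0,0,0,0,0,1]' | head -1
python3 - <<'E'
from h import *
a=cv2.imread("pics/side0.png").astype(int);b=camera("side")["frame"][:,:,::-1].astype(int)
print("lid area diff",np.abs(a-b)[180:280,245:350].mean(),"shift check vs s7",np.abs(cv2.imread("pics/s7.png").astype(int)-b)[180:280,245:350].mean())
print(hand_in())
E
```

```text
time_s: 17.25
lid area diff 4.052888888888889 shift check vs s7 0.7166666666666667
the job is handed in; nothing more can be done
None
```

The job is handed in: the blue lid was raised until the stay locked and stood open by itself, then the knob was pushed and the lid sank shut unaided in about 17 s overall. The green case and kidney dish did not move, and the arm never went near the tube rack.

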